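# Set the cupboard door's stay one hole wider

### The arm

A 6-joint arm with a two-finger parallel gripper is mounted at the origin on the work surface. World frame = base frame: x ahead of the robot, y to its left, z up, the work surface at z = 0. Lengths are in mm, angles in rad, forces in N, time in s.
With the tool pointing down it reaches from about 350 to 775 mm from the base axis. Payload 7.3 kg.
Tool frame: the origin (TCP) lies at the very end of the fingers, on their centre line; the grasp point (between the pads) lies 19 mm behind it (bot.grasp_offset is the distance from the TCP to the grasp point, in mm); z points along the fingers, y is the direction in which the jaws open and shut (so a half turn about z gives the same grasp; the last joint's range is limited). The gripper opens to 92 mm and grips with 3 to 60 N. Pads are 19 mm wide; open, the fingers measure 130 mm over their backs; the gripper's body (75 mm by 190 mm) begins 47 mm behind the grasp point.
Start: joints at [-1.332, 0.342, 1.524, -0, 1.275, -0.146], TCP at [197.095, -486.623, 190.641] pointing down, gripper open.
Joint ranges: [-2.53, 2.53], [-0.77, 2.02], [0.04, 2.7], [-1, 4.14], [0.28, 2.66], [-3.11, 3.11]. Speed limits (rad/s): [2.57, 2.57, 3.14, 3.14, 3.14, 3.14].

### API

Orientations are given as [roll, pitch, yaw] about the fixed x, y, z axes, in that order (R = Rz(yaw) Ry(pitch) Rx(roll)).
In Python, from plant import bot gives the robot as it stands.
- The arm moves only by the tool servo_tool, never from a script. Its arguments are lists of equal length, an entry for each row: "angular": the turn, a rotation vector about the world's x, y, z in degrees, a list of three; "slide": the shift along the world's x, y, z in mm, a list of three; "grip": the opening, from -1 (shut) to 1 (fully open), so that 0 is half open. In form: {"angular": [[ax, ay, az], ...], "slide": [[dx, dy, dz], ...], "grip": [grip, ...]}. A call has 1 to 10 rows; each row is the pose to reach, as a shift and turn from the pose commanded when the call began; what a row does not reach only later rows make up. A row lasts 1/12 s, in which the tool goes at most 41.7 mm and 7.16 degrees, less where a joint would pass 70% of its speed; a pose out of reach is approached as far as the arm can. A call with a gripper value outside its range is refused whole. The fingers move at their own pace and stop on an object; the grip force is fixed at half the most. Time passes only in rows, so rows that repeat a pose let the fingers close. It gives the time, the measured TCP pose, the force and the opening at its end, in the units of the state.
- bot.get_obs(): the state, without advancing time (a new reading comes with each control period).
- bot.capture(name): name is "side" or "top" or "wrist"; returns a dict with "img" (420x560x3 uint8, blue, green, red), "range_z" (420x560 float32, mm along the optical axis (not along the pixel's ray), 0 where there is no reading), "fov_y" (degrees; the focal length in pixels is half the picture's height over the tangent of half this angle, whatever the lens; pixels are square), "cx", "cy" (the principal point, pixels), "R" (3x3) and "t" (3): a world point X has camera coordinates R X + t; the wrist camera has in their place "T_tool_cam" (4x4, takes a point from camera to tool coordinates, whose origin is the TCP and whose axes are the flange's). Camera axes: x right, y down, z forward; pixel columns grow to the right and rows downward; lengths in mm; the calibration is good to about 2 mm. A picture is of the moment at which its call begins: read the wrist's pose just before it.
- bot.close_job(): hands the job in, once; it reports no verdict.
The state is a dict: "time": time; "joint_positions": joint angles; "dq": joint speeds; "tau": joint torques, N m; "tool_pos": TCP position; "tcp_rot": TCP orientation; "contact_force": force on the tool from outside, world axes, zero at the start; "moment": the same for the moment, N m; "grip_width": finger opening in mm.
Only numpy, scipy, OpenCV 4.12 (cv2) and the standard library are available. Lean on these libraries where they do the work, as an engineer would, in place of code of your own. Each camera call takes 0.05 s, during which the arm holds its last target.

### The job

The small counter cupboard's door is held just ajar by its stay, the flat metal bar on top whose first hole sits over the cupboard's pin. Lift the stay by its knob off the pin, draw it out so that the door swings further open, and lower it so that the middle one of its three large holes sits fully down over the pin, then let go. Leave the snack tin and the cup where they are.

Things in the scene. Friction and masses are not known exactly. Their poses are not given: they have to be found in the camera images.
- stay_knob (a point): Black round upright knob to grip from above: 20 mm diameter, 52 mm tall. Point: on its axis, 30 mm above the bar's top face. It stands on the stay, a loose level aluminium bar 275 x 40 x 6 mm, about 0.2 kg. x: along the bar from its door end to its free end; z up. Along x from the knob: small eye on the door's post -90 mm; 24 mm holes at +45 (first), +90 (middle), +135 mm (last).
- stay_hole_mid (a point): Centre of the stay's middle large hole (24 mm diameter), at the level of the bar's underside; axes as the stay's: x along the bar to its free end, z up. Seated on the pin, it is level with pin. Shifting the bar straight along its own -x by one hole spacing (45 mm) brings the door along; the bar need not be turned.
- pin (a point): Fixed upright steel pin on the wooden cupboard top, 8 mm diameter, tapered tip. Point: on its axis at its foot, on the 36 mm wide, 6 mm high collar that the bar rests on, 206 mm above the counter. The tip is 18 mm above this point. z up. At the start the first hole is over it.
- door_post (a point): Upright post on the door's top edge, 8 mm diameter with a 24 mm head, on which the stay's 14 mm eye turns and slides freely; the bar can rise 36 mm before it meets the head. Point: on its axis at its foot, where the bar rests (206 mm above the counter). It moves with the door, 160 mm from the hinge; the head's top is 46 mm above the point.
- door (a joint): Opening angle of the cupboard door (rad) about its upright hinge: 0 shut, grows as it opens towards the robot; about 0.36 at the start, about 0.64 with the middle hole on the pin. Slight friction: it stays where it is left. The door is 290 mm wide, as tall as the cupboard (200 mm).
- tin: Bystander: round aluminium snack tin with press lid, 83 mm diameter, 52 mm tall, loose on the cupboard top's rear left; origin at the centre of its underside.
- cup: Bystander: green plastic cup, 76 mm across, 95 mm tall, loose on the counter to the right of the cupboard; origin at the centre of its underside.

How it is judged:
By the outcome, as a careful person would: the job done as asked, in the order asked, and still so for the second after the job is handed in, with the robot touching nothing.
It also fails if it takes over 35 s, if anything falls off the work surface, if the arm or the gripper's body presses on something with over 40 N, if the wrist force passes 120 N, or if a joint passes its speed limit or range.

## Working session

There is one attempt and no reset: what is moved stays moved. The work goes in short steps, Python scripts to look and compute and a tool call to move; the robot and the scene stay as the last step left them, time stands still between calls to the robot, and variables do not carry over. Pictures are saved under pics/ and viewed, and the job is handed in when it is done.

Besides the shell and the picture viewer there is one more tool, called after "Request:" by a JSON object that holds its "fn" and its "kwargs", one argument or row to a line. servo_tool: Moves the arm, as the interface text tells. Its arguments: {"type":"object","properties":{"angular":{"type":"array","items":{"type":"array","items":{"type":"number"}}},"slide":{"type":"array","items":{"type":"array","items":{"type":"number"}}},"grip":{"type":"array","items":{"type":"number"}}},"required":["angular","slide","grip"]}

```bash
mkdir -p pics; ls; cat > h.py <<'E'
from plant import bot
import numpy as np, cv2
def K(c):
    f=c["img"].shape[0]/2/np.tan(np.radians(c["fov_y"])/2); return f,c["cx"],c["cy"]
def ray(c,u,v):
    f,cx,cy=K(c); d=np.array([(u-cx)/f,(v-cy)/f,1.]); R=np.array(c["R"]);t=np.array(c["t"])
    return -R.T@t, R.T@d
def onz(c,u,v,z):
    o,d=ray(c,u,v); return o+d*(z-o[2])/d[2]
def dep(c,u,v):
    o,d=ray(c,u,v); return o+d*c["range_z"][int(v),int(u)]
def proj(c,X):
    f,cx,cy=K(c); p=np.array(c["R"])@X+np.array(c["t"]); return f*p[0]/p[2]+cx,f*p[1]/p[2]+cy
E
python3 - <<'E'
from h import *
print(bot.get_obs())
for n in ("side","top"):
    c=bot.capture(n); cv2.imwrite(f"pics/{n}0.png",c["img"]); print(n,c["fov_y"],c["cx"],c["cy"],c["R"],c["t"])
E
```

```text
pics
{'time': 0.0, 'joint_positions': array([-1.33201438e+00,  3.42764014e-01,  1.52504352e+00, -1.72707401e-05,
        1.27540562e+00, -1.45976856e-01]), 'dq': array([-0.00117371, -0.00100407,  0.00059374, -0.00146809, -0.00096979,
       -0.00015722]), 'tau': array([-3.71881947e-05, -4.31253612e+01, -2.44214541e+01,  7.16950418e-02,
        5.60183125e-02, -1.01055016e-04]), 'tool_pos': array([ 196.96265522, -486.13386113,  189.91434053]), 'tcp_rot': array([-3.13998698e+00, -2.19377616e-04,  3.84763667e-01]), 'contact_force': array([ 0.08015623, -0.26756625, -0.54785241]), 'moment': array([-0.01325137,  0.00485408,  0.00811619]), 'grip_width': 91.5734896484358}
side 47.1551363441163 283.54089588161366 212.9795980775758 [[-0.73355389 -0.67932105 -0.02053276]
 [-0.4512077   0.50937752 -0.7327661 ]
 [ 0.50824236 -0.52825889 -0.68017075]] [474.58060417 406.0382125  761.11753551]
top 45.74457816910561 270.77096233284027 205.63371710429067 [[ 0.02419905 -0.99956411  0.0169117 ]
 [-0.98536333 -0.0267038  -0.16836272]
 [ 0.16874094 -0.01258995 -0.98558003]] [ -31.08640302  643.75955947 1212.18067001]
```

View pics/side0.png

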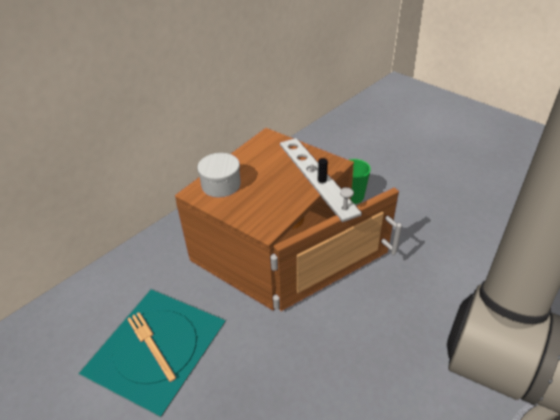

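View pics/top0.png

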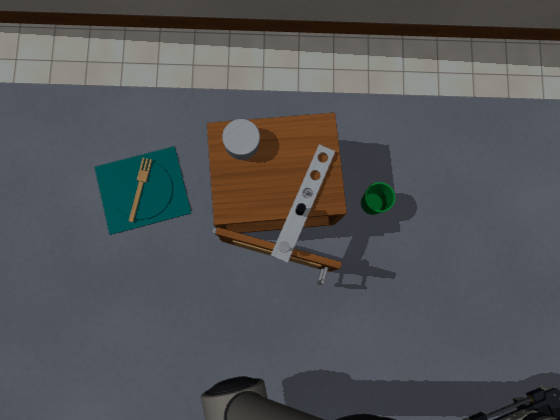

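The side view shows the knob at about (323,170), the post head at (347,195), and the tin at (219,175). In the top view the knob is at (301,209), the holes at (308,193), (315,175) and (323,157), and the post at (285,246). Next I'll measure these.

```bash
python3 - <<'E'
from h import *
C={n:bot.capture(n) for n in("top","side")}
t=C["top"];s=C["side"]
cv2.imwrite("pics/topz.png",cv2.resize(t["img"][130:280,200:410],None,fx=3.8,fy=3.8,interpolation=cv2.INTER_CUBIC))
cv2.imwrite("pics/sidez.png",cv2.resize(s["img"][120:260,240:410],None,fx=4,fy=4,interpolation=cv2.INTER_CUBIC))
# bar mask in top by brightness low saturation
for n,c,(v0,v1,u0,u1) in (("top",t,(140,265,265,340)),("side",s,(135,222,275,362))):
    hsv=cv2.cvtColor(c["img"],cv2.COLOR_BGR2HSV)
    m=((hsv[...,1]<50)&(hsv[...,2]>110)).astype(np.uint8)
    M=np.zeros_like(m);M[v0:v1,u0:u1]=m[v0:v1,u0:u1]
    cs,_=cv2.findContours(M,cv2.RETR_CCOMP,cv2.CHAIN_APPROX_NONE)
    b=max(cs,key=cv2.contourArea); r=cv2.minAreaRect(b); print(n,r,cv2.contourArea(b))
    P=np.array([onz(c,*p[0],212)[:2] for p in b],np.float32); rr=cv2.minAreaRect(P); print(" world rect",rr, cv2.boxPoints(rr).round(1).tolist())
    k=(hsv[...,2]<45).astype(np.uint8);kk=np.zeros_like(k);kk[v0:v1,u0:u1]=k[v0:v1,u0:u1]
    nn,l,st,ce=cv2.connectedComponentsWithStats(kk)
    for i in range(1,nn):
        if st[i,4]>15: print("  dark",st[i],ce[i])
for z in (212,264): print("knob top",onz(t,301,209,z),onz(s,322.5,160,z))
for p in((308,193),(315,175),(323,157)): print("hole",onz(t,*p,212))
print("post",onz(t,285,246,252),onz(s,347,192,252))
print("depth z", [dep(t,*p).round(1) for p in((301,209),(303,200),(293,225),(285,246),(312,184))])
E
```

```text
top ((302.757568359375, 202.80763244628906), (18.620512008666992, 120.9735107421875), 23.498567581176758) 1845.5
 world rect ((628.3717041015625, -84.45289611816406), (40.8989372253418, 274.70513916015625), 67.86006927490234) [[493.3999938964844, -51.599998474121094], [747.9000244140625, -155.1999969482422], [763.2999877929688, -117.30000305175781], [508.8999938964844, -13.699999809265137]]
  dark [296 204  10  11  82] [300.2195122  208.95121951]
  dark [326 215  14  11  97] [333.22680412 219.03092784]
side ((321.0, 177.5), (85.0, 80.0), 90.0) 2689.5
 world rect ((635.4196166992188, -98.15769958496094), (176.1210174560547, 282.1832580566406), 36.0865364074707) [[481.20001220703125, -36.0], [647.4000244140625, -264.0], [789.7000122070312, -160.3000030517578], [623.5, 67.69999694824219]]
  dark [319 159   8  23 163] [322.39877301 170.14723926]
knob top [611.66646397 -79.9834025  212.        ] [ 652.83025696 -134.27280651  212.        ]
knob top [603.03855728 -76.10761183 264.        ] [609.70731607 -78.96935664 264.        ]
hole [648.36514508 -95.15191894 212.        ]
hole [ 690.10455596 -110.45375805  212.        ]
hole [ 732.45526763 -128.22600802  212.        ]
post [524.81562699 -44.23999    252.        ] [524.03549024 -45.76187278 252.        ]
depth z [array([603.2, -76.2, 263. ]), array([632.6, -84.3, 209.7]), array([575.1, -62.7, 213.7]), array([524.6, -44.1, 254.5]), array([ 669.2, -103.9,  212.2])]
```

View pics/topz.png

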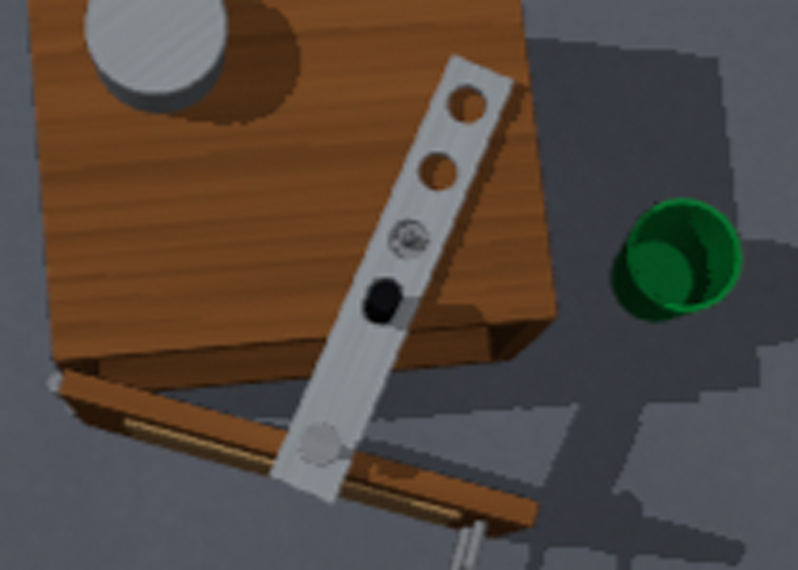

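View pics/sidez.png

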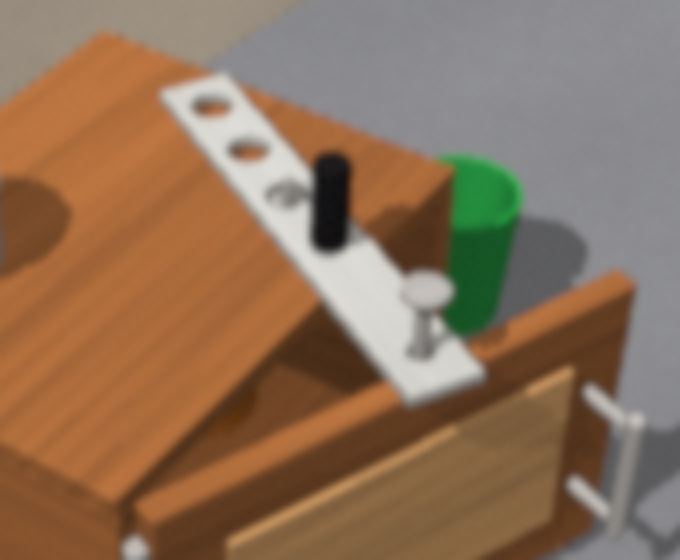

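Measurements agree: the knob is at about (607,-77.5), the bar axis is at -22.2°, and the post is at (524.5,-44.5), giving a 90 mm post-to-knob distance as specified. I'll grip with the jaws opening along the bar (turn +45.8°), approaching from above.

Request:
{"fn": "servo_tool", "kwargs": {
  "angular": [
    [0,0,5],
    [0,0,10],
    [0,0,15],
    [0,0,20],
    [0,0,25],
    [0,0,30],
    [0,0,35],
    [0,0,40],
    [0,0,45.8],
    [0,0,45.8]
  ],
  "slide": [
    [0,0,35],
    [0,0,70],
    [5,5,105],
    [30,30,125],
    [58,58,125],
    [86,86,125],
    [114,114,125],
    [142,142,125],
    [170,170,125],
    [196,196,125]
  ],
  "grip": [1,1,1,1,1,1,1,1,1,1]
}}

```text
time: 1.03
tool_pos: [394.2, -288.7, 315.7]
tcp_rot: [3.141, -0.0, 1.19]
contact_force: [0.9, 0.0, 0.6]
grip_width: 91.6
```

Request:
{"fn": "servo_tool", "kwargs": {
  "angular": [
    [0,0,0],
    [0,0,0],
    [0,0,0],
    [0,0,0],
    [0,0,0],
    [0,0,0],
    [0,0,0],
    [0,0,0],
    [0,0,0],
    [0,0,0]
  ],
  "slide": [
    [27,27,0],
    [54,54,0],
    [81,81,0],
    [108,108,0],
    [135,135,0],
    [160,160,0],
    [185,185,0],
    [205,205,0],
    [213,213,0],
    [213,213,0]
  ],
  "grip": [1,1,1,1,1,1,1,1,1,1]
}}

```text
time: 1.87
tool_pos: [607.1, -75.6, 314.4]
tcp_rot: [-3.14, -0.0, 1.187]
contact_force: [0.1, -0.0, -1.1]
grip_width: 92.2
```

```bash
python3 - <<'E'
from h import *
from scipy.spatial.transform import Rotation as Ro
o=bot.get_obs();print(o["time"],o["tool_pos"],o["tcp_rot"],o["grip_width"],o["contact_force"])
c=bot.capture("wrist"); T=np.array(c["T_tool_cam"]); print(T.round(3))
np.savez("w1.npz",img=c["img"],rz=c["range_z"],p=o["tool_pos"],r=o["tcp_rot"],T=T,f=K(c))
cv2.imwrite("pics/w1.png",c["img"])
s=bot.capture("side");cv2.imwrite("pics/side1.png",s["img"])
E
```

```text
1.8667 [607.13186545 -75.61820728 314.42199948] [-3.14012505e+00 -1.89982689e-04  1.18738099e+00] 92.20172010114665 [ 0.11102924 -0.0067084  -1.07021876]
[[ 1.00000e-03 -9.65000e-01 -2.61000e-01  6.94070e+01]
 [ 1.00000e+00  1.00000e-03  1.00000e-03  4.16000e-01]
 [-1.00000e-03 -2.61000e-01  9.65000e-01 -1.92202e+02]
 [ 0.00000e+00  0.00000e+00  0.00000e+00  1.00000e+00]]
```

View pics/w1.png

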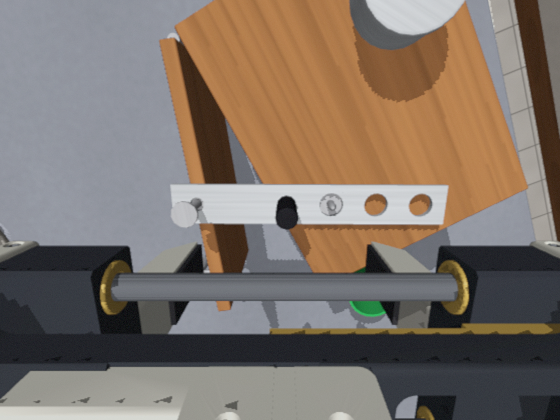

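View pics/side1.png

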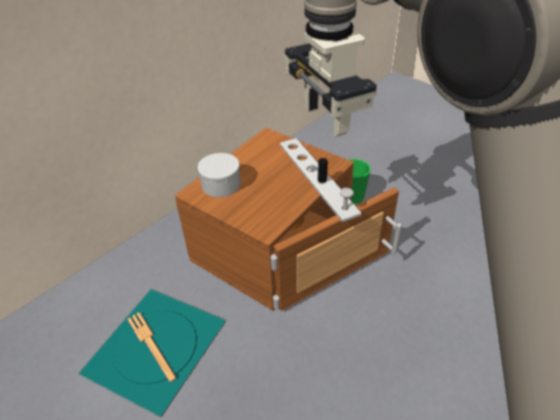

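The wrist view shows the bar level in the picture, with the knob top at (287,215), the pin tip in the first hole at about (332,206), the holes at (375,205) and (420,205), and the post head at (185,214).

```bash
cat >> h.py <<'E'
from scipy.spatial.transform import Rotation as Ro
def wonz(w,u,v,z):
    f,cx,cy=w["f"]; R=Ro.from_euler("xyz",w["r"]).as_matrix(); T=w["T"]
    o=R@T[:3,3]+w["p"]; d=R@T[:3,:3]@np.array([(u-cx)/f,(v-cy)/f,1]); return o+d*(z-o[2])/d[2]
E
python3 - <<'E'
from h import *
w=dict(np.load("w1.npz"))
img=w["img"]
cv2.imwrite("pics/w1z.png",cv2.resize(img[170:240,160:460],None,fx=2.6,fy=5.2,interpolation=cv2.INTER_CUBIC))
cv2.imwrite("pics/w1p.png",cv2.resize(img[185:235,270:350],None,fx=10,fy=10,interpolation=cv2.INTER_CUBIC))
b=np.array([0.926,-0.377])
for n,u,v,z in (("knob",287,215,264),("h1",331,205,212),("h2",375.5,205,212),("h3",420.5,205,212),("post",185,214,252),("pin",332,206,224),("endL",171.5,205,212),("endR",446.5,204.5,212)):
    print(n,wonz(w,u,v,z).round(1))
E
```

```text
knob [610.8 -75.1 264. ]
h1 [650.6 -95.5 212. ]
h2 [ 691.9 -112.1  212. ]
h3 [ 733.6 -128.9  212. ]
post [527.5 -44.2 252. ]
pin [650.4 -93.4 224. ]
endL [502.5 -36.  212. ]
endR [ 757.9 -138.   212. ]
```

View pics/w1p.png

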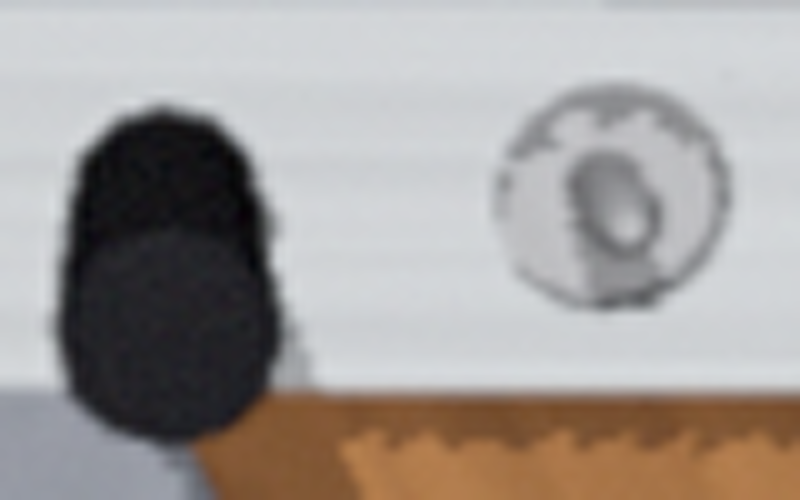

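```bash
python3 - <<'E'
from h import *
w=dict(np.load("w1.npz"))
b=np.array([0.926,-0.377,0]);n=np.array([.377,.926,0])
k=wonz(w,286.8,218.5,264);h=wonz(w,331.2,204.5,212);p=wonz(w,333.2,207.7,224);pf=wonz(w,330.3,202.0,206)
print(k,h,p,pf)
print("pin-hole along,across",(p-h)@b,(p-h)@n,(pf-h)@b,(pf-h)@n, "knob from h1",(k-h)@b,(k-h)@n)
print("pin-knob",(p-k)@b,(p-k)@n)
E
```

```text
[609.50252073 -77.84385805 264.        ] [650.91336348 -95.06870498 212.        ] [650.93722337 -95.36949788 224.        ] [651.29070162 -93.95970959 206.        ]
pin-hole along,across 0.13549317756515822 -0.2695390412611186 -0.0686761465044674 1.1691862105375197 knob from h1 -44.84020768269823 0.33832054164300157
pin-knob 44.97570086026339 -0.6078595829041193
```

The pin is centred in hole 1, and the knob is at about (609,-77.8), 45 mm from the hole as specified. I'll descend and grip.

Request:
{"fn": "servo_tool", "kwargs": {
  "angular": [
    [0,0,0],
    [0,0,0],
    [0,0,0],
    [0,0,0],
    [0,0,0],
    [0,0,0],
    [0,0,0]
  ],
  "slide": [
    [2,-2,-10],
    [2,-2,-30],
    [2,-2,-50],
    [2,-2,-70],
    [2,-2,-84],
    [2,-2,-92],
    [2,-2,-92]
  ],
  "grip": [1,1,1,1,1,1,1]
}}

```text
time: 2.55
tool_pos: [606.5, -80.7, 221.7]
tcp_rot: [-3.138, 0.001, 1.182]
contact_force: [-1.2, 0.5, -0.3]
grip_width: 92.0
```

Request:
{"fn": "servo_tool", "kwargs": {
  "angular": [
    [0,0,0],
    [0,0,0],
    [0,0,0],
    [0,0,0],
    [0,0,0],
    [0,0,0],
    [0,0,0],
    [0,0,0],
    [0,0,0],
    [0,0,0]
  ],
  "slide": [
    [0,0,0],
    [0,0,0],
    [0,0,0],
    [0,0,0],
    [0,0,0],
    [0,0,0],
    [0,0,0],
    [0,0,0],
    [0,0,0],
    [0,0,0]
  ],
  "grip": [0.5,0,-0.3,-0.6,-0.8,-1,-1,-1,-1,-1]
}}

```text
time: 3.38
tool_pos: [608.1, -79.6, 223.6]
tcp_rot: [3.141, 0.0, 1.184]
contact_force: [0.7, 0.7, 0.4]
grip_width: 30.2
```

```bash
python3 - <<'E'
from h import *
o=bot.get_obs();print(o["time"],o["tool_pos"],o["tcp_rot"],o["grip_width"],o["contact_force"])
c=bot.capture("wrist");cv2.imwrite("pics/w2.png",c["img"])
E
```

```text
3.3833 [608.12515168 -79.56748928 223.63667292] [3.14146800e+00 3.81009425e-06 1.18422678e+00] 30.181355943702073 [0.67961907 0.74102284 0.43120376]
```

View pics/w2.png

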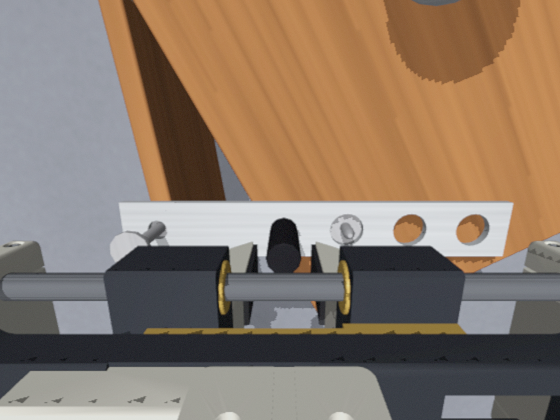

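The knob (283,245) sits between the fingers, which are still closing at 30 mm. I'll keep closing.

Request:
{"fn": "servo_tool", "kwargs": {
  "angular": [
    [0,0,0],
    [0,0,0],
    [0,0,0],
    [0,0,0],
    [0,0,0],
    [0,0,0]
  ],
  "slide": [
    [0,0,0],
    [0,0,0],
    [0,0,0],
    [0,0,0],
    [0,0,0],
    [0,0,0]
  ],
  "grip": [-1,-1,-1,-1,-1,-1]
}}

```text
time: 3.93
tool_pos: [608.1, -79.6, 223.6]
tcp_rot: [-3.141, 0.0, 1.184]
contact_force: [-0.2, -1.2, -0.9]
grip_width: 17.9
```

Request:
{"fn": "servo_tool", "kwargs": {
  "angular": [
    [0,0,0],
    [0,0,0],
    [0,0,0],
    [0,0,0],
    [0,0,0],
    [0,0,0],
    [0,0,0],
    [0,0,0],
    [0,0,0],
    [0,0,0]
  ],
  "slide": [
    [0,0,4],
    [0,0,8],
    [0,0,12],
    [0,0,16],
    [0,0,20],
    [0,0,23],
    [0,0,26],
    [0,0,27],
    [0,0,27],
    [0,0,27]
  ],
  "grip": [-1,-1,-1,-1,-1,-1,-1,-1,-1,-1]
}}

```text
time: 4.77
tool_pos: [608.0, -79.6, 250.5]
tcp_rot: [-3.141, 0.0, 1.184]
contact_force: [0.3, 0.5, -1.3]
grip_width: 17.6
```

```bash
python3 - <<'E'
from h import *
o=bot.get_obs();print(o["time"],o["tool_pos"],o["tcp_rot"],o["grip_width"],o["contact_force"])
c=bot.capture("wrist");cv2.imwrite("pics/w3.png",c["img"])
np.savez("w3.npz",img=c["img"],rz=c["range_z"],p=o["tool_pos"],r=o["tcp_rot"],T=c["T_tool_cam"],f=K(c))
s=bot.capture("side");cv2.imwrite("pics/side3.png",cv2.resize(s["img"][60:280,210:430],None,fx=2.7,fy=2.7))
E
```

```text
4.7667 [608.03224188 -79.60027723 250.53380177] [-3.14146325e+00  5.91950619e-06  1.18418678e+00] 17.560693261038995 [ 0.33839442  0.54945321 -1.34333379]
```

View pics/w3.png

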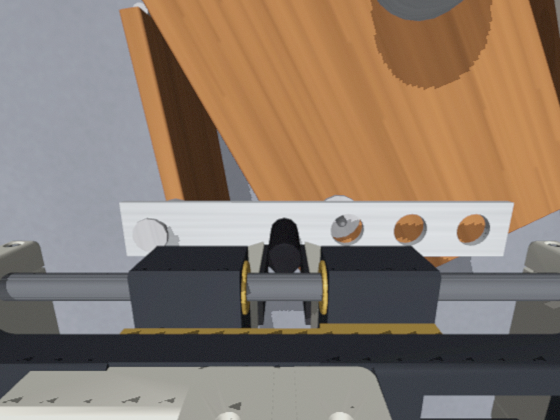

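View pics/side3.png

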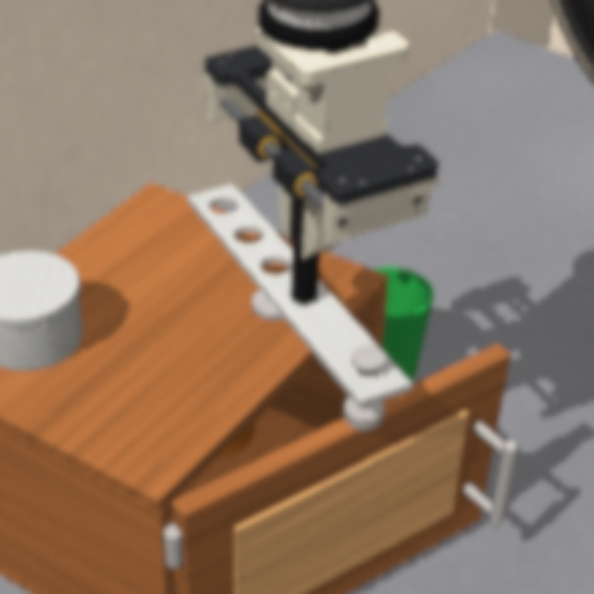

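The stay is lifted about 27 mm and level, with the pin tip clear below the first hole (grip 17.6 mm). Next I'll draw it 45 mm along the bar's -x, which is (-41.7,+17.0).

Request:
{"fn": "servo_tool", "kwargs": {
  "angular": [
    [0,0,0],
    [0,0,0],
    [0,0,0],
    [0,0,0],
    [0,0,0],
    [0,0,0],
    [0,0,0],
    [0,0,0],
    [0,0,0],
    [0,0,0]
  ],
  "slide": [
    [-3,1.2,0],
    [-8,3.3,0],
    [-14,5.7,0],
    [-20,8.2,0],
    [-26,10.6,0],
    [-32,13,0],
    [-37,15.1,0],
    [-40,16.3,0],
    [-41.7,17,0],
    [-41.7,17,0]
  ],
  "grip": [-1,-1,-1,-1,-1,-1,-1,-1,-1,-1]
}}

```text
time: 5.7
tool_pos: [566.1, -62.4, 250.9]
tcp_rot: [3.141, -0.0, 1.184]
contact_force: [0.2, 0.1, -1.1]
grip_width: 17.7
```

```bash
python3 - <<'E'
from h import *
o=bot.get_obs();print(o["time"],o["tool_pos"],o["tcp_rot"],o["grip_width"],o["contact_force"])
c=bot.capture("wrist");cv2.imwrite("pics/w4.png",c["img"])
np.savez("w4.npz",img=c["img"],rz=c["range_z"],p=o["tool_pos"],r=o["tcp_rot"],T=c["T_tool_cam"],f=K(c))
cv2.imwrite("pics/w4p.png",cv2.resize(c["img"][190:270,330:490],None,fx=5,fy=5,interpolation=cv2.INTER_CUBIC))
s=bot.capture("side");cv2.imwrite("pics/side4.png",cv2.resize(s["img"][60:280,210:430],None,fx=2.7,fy=2.7))
E
```

```text
5.7 [566.07368884 -62.39150856 250.85941412] [ 3.14139527e+00 -9.29980544e-05  1.18430338e+00] 17.71491660356143 [ 0.15708422  0.10080249 -1.05062587]
```

View pics/w4.png

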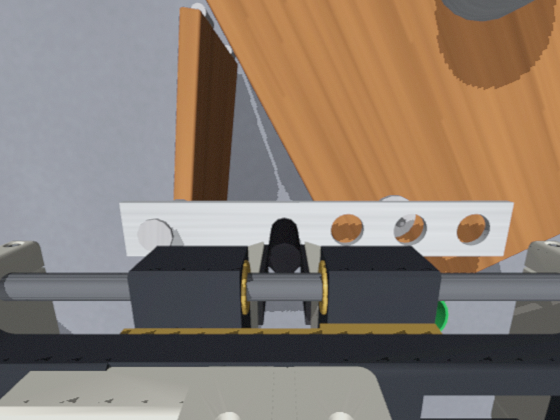

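View pics/w4p.png

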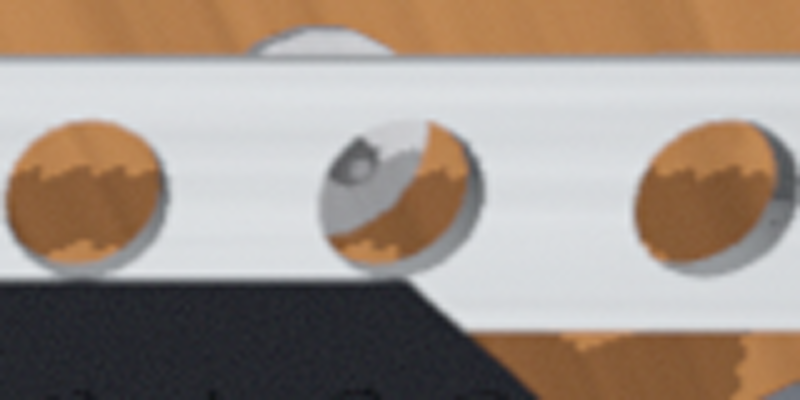

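View pics/side4.png

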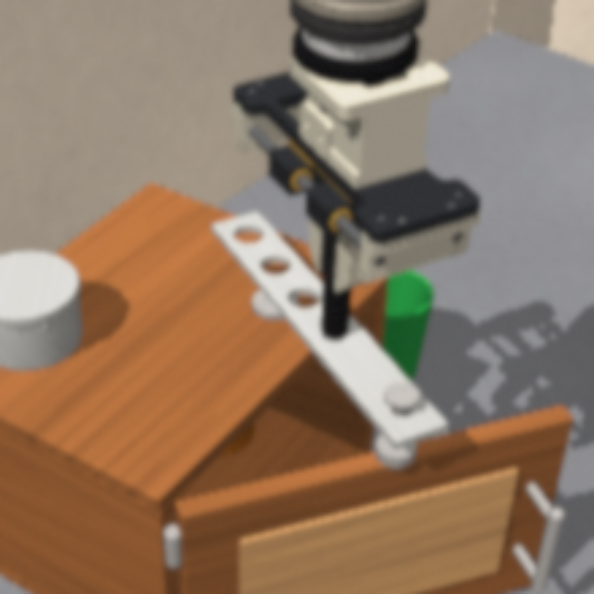

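```bash
python3 - <<'E'
from h import *
w=dict(np.load("w4.npz"))
b=np.array([0.926,-0.377,0]);n=np.array([.377,.926,0])
h=wonz(w,410.2,229.6,239.2);p=wonz(w,401.6,223,224)
print(h,p,"pin-hole",(p-h)@b,(p-h)@n)
w=dict(np.load("w3.npz"))
cv2.imwrite("pics/w3p.png",cv2.resize(w["img"][190:270,280:440],None,fx=5,fy=5,interpolation=cv2.INTER_CUBIC))
# depth-based bar tilt check
rz=dict(np.load("w4.npz"))["rz"]; print([rz[v,u] for u,v in((200,215),(260,215),(380,215),(450,215),(500,215))])
E
```

```text
[650.25958073 -94.5102491  239.2       ] [649.97524919 -94.15873058 224.        ] pin-hole -0.39581348281089385 0.2183131564217509
[np.float32(213.03683), np.float32(213.8316), np.float32(213.50938), np.float32(213.09584), np.float32(213.52293)]
```

The pin is within 0.5 mm of the middle hole's centre, and depth shows the bar level. I'll lower it.

Request:
{"fn": "servo_tool", "kwargs": {
  "angular": [
    [0,0,0],
    [0,0,0],
    [0,0,0],
    [0,0,0],
    [0,0,0],
    [0,0,0],
    [0,0,0],
    [0,0,0],
    [0,0,0],
    [0,0,0]
  ],
  "slide": [
    [0,0,-3],
    [0,0,-7],
    [0,0,-11],
    [0,0,-15],
    [0,0,-18],
    [0,0,-21],
    [0,0,-24],
    [0,0,-26],
    [0,0,-27],
    [0,0,-27]
  ],
  "grip": [-1,-1,-1,-1,-1,-1,-1,-1,-1,-1]
}}

```text
time: 6.63
tool_pos: [566.4, -62.6, 223.7]
tcp_rot: [3.141, 0.0, 1.184]
contact_force: [-0.1, -0.1, -0.9]
grip_width: 17.9
```

```bash
python3 - <<'E'
from h import *
o=bot.get_obs();print(o["time"],o["tool_pos"],o["tcp_rot"],o["grip_width"],o["contact_force"])
c=bot.capture("wrist");cv2.imwrite("pics/w5.png",c["img"])
E
```

```text
6.6333 [566.38811497 -62.62053694 223.67932866] [3.14138456e+00 3.90227010e-06 1.18413911e+00] 17.92463802286576 [-0.05061428 -0.14994694 -0.85326997]
```

View pics/w5.png

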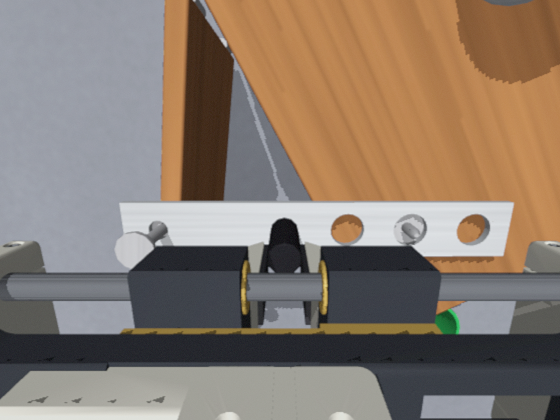

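The pin at (410,230) stands up through the middle hole at the original height. I'll release with a half opening and rise.

Request:
{"fn": "servo_tool", "kwargs": {
  "angular": [
    [0,0,0],
    [0,0,0],
    [0,0,0],
    [0,0,0],
    [0,0,0],
    [0,0,0],
    [0,0,0]
  ],
  "slide": [
    [0,0,0],
    [0,0,0],
    [0,0,0],
    [0,0,0],
    [0,0,0],
    [0,0,0],
    [0,0,0]
  ],
  "grip": [-0.3,0,0,0,0,0,0]
}}

```text
time: 7.27
tool_pos: [566.4, -62.6, 223.7]
tcp_rot: [3.141, 0.0, 1.184]
contact_force: [-0.4, -1.7, 0.4]
grip_width: 45.7
```

Request:
{"fn": "servo_tool", "kwargs": {
  "angular": [
    [0,0,0],
    [0,0,0],
    [0,0,0],
    [0,0,0],
    [0,0,0],
    [0,0,0],
    [0,0,0],
    [0,0,0]
  ],
  "slide": [
    [0,0,5],
    [0,0,15],
    [0,0,30],
    [0,0,50],
    [0,0,70],
    [0,0,90],
    [0,0,100],
    [0,0,100]
  ],
  "grip": [0,0,0,0,0,0,0,0]
}}

```text
time: 7.93
tool_pos: [567.5, -62.9, 327.5]
tcp_rot: [3.135, -0.001, 1.184]
contact_force: [1.2, 0.5, 0.1]
grip_width: 45.5
```

```bash
python3 - <<'E'
from h import *
o=bot.get_obs();print(o["time"],o["tool_pos"],o["tcp_rot"],o["grip_width"],o["contact_force"])
c=bot.capture("wrist")
w=dict(img=c["img"],rz=c["range_z"],p=o["tool_pos"],r=o["tcp_rot"],T=c["T_tool_cam"],f=K(c));np.savez("w6.npz",**w)
cv2.imwrite("pics/w6.png",c["img"])
s=bot.capture("side");cv2.imwrite("pics/side6.png",cv2.resize(s["img"][60:280,180:430],None,fx=2.7,fy=2.7))
R=Ro.from_euler("xyz",w["r"]).as_matrix();f,cx,cy=w["f"]
for u,v in((230,190),(250,205),(310,205),(350,195),(400,195),(440,195),(435,205)):
    d=c["range_z"][v,u];q=w["T"]@np.array([(u-cx)/f*d,(v-cy)/f*d,d,1]);print(u,v,(R@q[:3]+w["p"]).round(1))
E
```

```text
7.9333 [567.45379486 -62.85311842 327.47906221] [ 3.13511967e+00 -9.35217373e-04  1.18419722e+00] 45.50569444468714 [1.24446878 0.5380412  0.11722859]
230 190 [520.7 -33.  209.2]
250 205 [533.8 -55.2 210.6]
310 205 [592.1 -79.4 209.2]
350 195 [634.6 -85.  209.8]
400 195 [ 686.5 -108.7  198.1]
440 195 [ 726.9 -125.2  198.2]
435 205 [ 719.  -134.1  198. ]
```

View pics/w6.png

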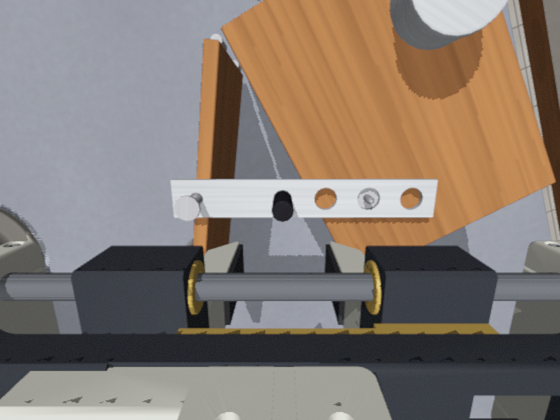

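View pics/side6.png

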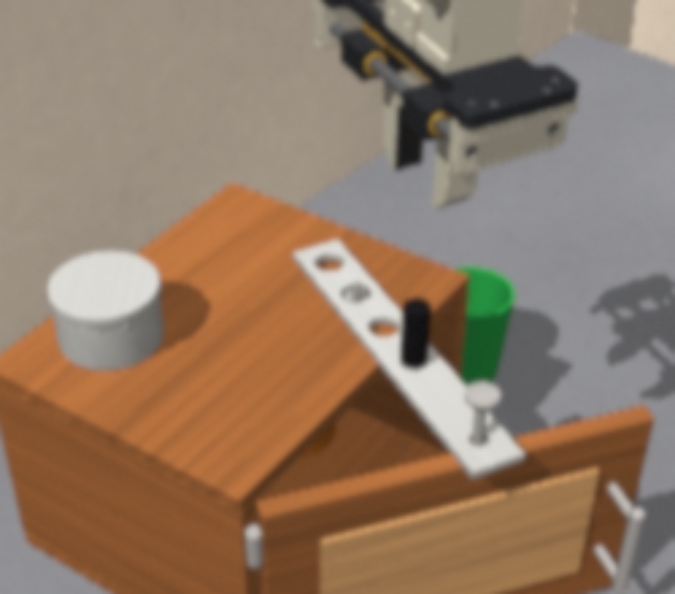

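The bar rests level on the collar, with the pin showing through the middle hole (368,200 in the wrist view). The gripper is clear. I'll let things settle, do a final bystander and level check, then hand in.

Request:
{"fn": "servo_tool", "kwargs": {
  "angular": [
    [0,0,0],
    [0,0,0],
    [0,0,0],
    [0,0,0],
    [0,0,0]
  ],
  "slide": [
    [0,0,5],
    [0,0,10],
    [0,0,10],
    [0,0,10],
    [0,0,10]
  ],
  "grip": [0,0,0,0,0]
}}

```text
time: 8.45
tool_pos: [566.3, -62.6, 333.3]
tcp_rot: [-3.141, 0.0, 1.184]
contact_force: [0.0, -0.6, -1.2]
grip_width: 45.9
```

```bash
python3 - <<'E'
from h import *
o=bot.get_obs();c=bot.capture("wrist")
w=dict(p=o["tool_pos"],r=o["tcp_rot"],T=c["T_tool_cam"]);w["f"]=K(c)
print(o["time"],o["tool_pos"])
cv2.imwrite("pics/w7.png",cv2.resize(c["img"][160:230,160:460],None,fx=2.6,fy=2.6,interpolation=cv2.INTER_CUBIC))
R=Ro.from_euler("xyz",w["r"]).as_matrix();f,cx,cy=w["f"]
for u,v in((230,192),(310,192),(345,195),(425,185)):
    d=c["range_z"][v,u];q=w["T"]@np.array([(u-cx)/f*d,(v-cy)/f*d,d,1]);print(u,v,(R@q[:3]+w["p"]).round(1))
a=cv2.imread("pics/side0.png").astype(int);b=bot.capture("side")["img"].astype(int);D=np.abs(a-b).max(2)
print("tin diff",D[152:198,194:243].mean(),"max",D[152:198,194:243].max(),"cup diff",D[175:200,358:368].mean())
t=bot.capture("top")["img"];a=cv2.imread("pics/top0.png")
for x in(a,t):
    h=cv2.cvtColor(x,cv2.COLOR_BGR2HSV);m=cv2.inRange(h,(50,120,30),(75,255,255));m[:,:340]=0;M=cv2.moments(m,True);print("cup",M["m00"],M["m10"]/max(M["m00"],1),M["m01"]/max(M["m00"],1))
E
```

```text
8.45 [566.32997369 -62.60198742 333.3314103 ]
230 192 [516.4 -35.2 209.2]
310 192 [595.1 -66.9 210.3]
345 195 [628.4 -83.9 210.3]
425 185 [ 710.2 -105.7  209.4]
tin diff 4.495563442768412 max 7 cup diff 2.86
cup 750.0 378.70933333333335 197.32133333333334
cup 643.0 380.7900466562986 197.94090202177293
```

View pics/w7.png

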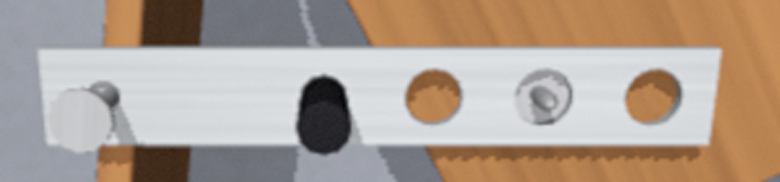

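The bar is level within 1 mm along its length, and the pin is centred in the middle hole at (543,98). The tin and cup are unchanged in the side view. In the top view the cup's mask has fewer pixels and shifts about 2 px, which fits the arm or its shadow covering part of it. Handing in.

```bash
python3 -c "
from plant import bot
print(bot.close_job())"
```

```text
the job is handed in; nothing more can be done
None
```

I lifted the stay by its knob 27 mm off the pin and drew it 45 mm along its own axis, which swung the door further open. I then lowered it with the middle hole over the pin, let go and backed the gripper off. The job was handed in at about 8.6 s.

**Seating:** the last wrist view shows the pin centred in the middle hole. The bar is level within about 1 mm. Its top face reads 209–210 mm against the nominal 212 mm, about 2 mm low and roughly the stated calibration error. The gripper released at its grasping height (223.7 against 223.6 mm), so the bar is back down on the collar.

**Forces:** the readings I took stayed under about 2 N.

**Tin and cup:** both look unchanged in the side view. In the top view the cup's colour mask had fewer pixels (643 against 750) and its centre shifted about 2 pixels. I put this down to the arm or its shadow covering part of the cup, but I did not check further. The gripper never went near it.

**Not measured:** I saw the door open further but did not measure its final angle.

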